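# Hold a carton in the packing jig with the cam-locked stop rod

## Task

Push the stop rod of the packing jig along by its post until its rubber foot has slid the carton squarely home against the fence and presses it there firmly but without crushing it (about 7 N). Then throw the cam lever over its centre until it lies fully down, without forcing it on its stop, so that the rod is clamped and keeps pressing the carton on the fence. Leave everything else on the bench where it is.

Things in the scene. Friction and masses are not known exactly. Their poses are not given: they have to be found in the camera images.
- pivot (a point): On the axis of the cam lever, on top of the clamp head, 88 mm above the bench. Axes of the whole jig: x along the rod towards the fence, z up, y across. The jig: a fixed aluminium plate, 12 mm thick, from x = -145 to 255 mm and y = -110 to 110 mm from here; a dark steel head (64 mm along the rod, 60 mm across, top 76 mm above the bench), through which a level steel rod slides.
- fence (a point): Centre of the fence's face that the carton goes against, 57 mm above the bench; the fence is an aluminium wall 200 mm wide, 90 mm high above the bench, at x = 235 mm from the pivot. Same axes as the jig: x points into the fence, away from the carton.
- carton: Brown carton with a pale tape strip, 120 mm (its x) by 160 mm (its y), 90 mm high, about 0.3 kg, loose on the plate between the foot and the fence, up to 3 cm short of the fence, perhaps a little skewed. Origin: centre of its underside, 12 mm above the bench. It is home with its face on the fence: origin 60 mm before fence. A press above 20 N crushes it.
- stop_rod: Steel rod, 20 mm thick, along the jig's x, its axis 50 mm above the bench. Near its rear end an upright round post, 14 mm thick, cap 18 mm, by which it is pushed. Origin: on the post's axis, 100 mm above the bench; post top 130 mm above the bench; the rod ends 13 mm behind the post. Axes as the jig's. It slides to +x by up to 90 mm; a ring drags on it with about 12 N, so it stays put when let go.
- rod_front (a point): Front end of the rod, on its axis, 222 mm ahead of the post. Beyond it are a stud and a rubber foot, 60 mm wide, 40 mm high, sprung with 4 N per mm over 6 mm. The foot's face is 23 to 43 mm ahead of here: how far the stud is screwed out is not reported, so feel for it. The push on the post is 9 to 12 N while free, 1 to 3 N more while the carton slides, then 4 N more per mm on the fence.
- cam_lever (a joint): Angle (rad) of the black cam lever about the jig's x through pivot. At 0 it stands up, leaning 0.13 rad to the jig's +y; growing, it turns towards -y; at 1.70 it lies level, pointing to -y, on its stop. Starts open, 0 to 0.25. It resists with up to about 0.5 N m until its centre at 1.35, let go short of which it springs back; beyond, it draws itself down. Down, it clamps the rod hard.
- lever_end (a point): Middle of the lever's paddle, 80 mm from the pivot on the lever's centre line; it moves with the lever. The lever is a bar 18 mm wide (along the rod) and 7 mm thick, 91 mm long from the pivot; the paddle, from 69 mm outwards, is 26 mm wide and 9 mm thick.
- tape_roll: Bystander: brown tape roll, 64 mm across, 24 mm high, lying on the base plate behind the clamp head on the jig's +y side. Origin: centre of its underside.
- glue_jar: Bystander: small jar, 40 mm across, 50 mm high, on the base plate behind the clamp head on the jig's -y side. Origin: centre of its underside.
- screwdriver: Bystander: screwdriver lying on the bench to the robot's right.
- mug: Bystander: white mug, 80 mm across, 90 mm high, on the right of the bench.
- small_carton: Bystander: brown carton 100 x 140 x 60 mm high on the left of the bench.
- spray: Bystander: white bottle, 60 mm across, 170 mm high, far left on the bench.
Things that resemble listed ones, but are neither listed nor needed, are in the scene too. What is shaped like the carton but pink is not meant.

How it is judged (in metres and radians):
On the way, in this order (a step that is already met when the one before it is completed fails the run):
1. the rod's foot holds the carton home on the fence, the lever still open (x of carton in the frame of fence above -0.064 m and angle between the x axis of carton and the x axis of fence, either way round below 0.05 rad and contact force between stop_rod and carton above 4 N and value of joint cam_lever below 0.6 rad), for 0.2 s.
2. the cam lever is thrown over its centre, fully down (value of joint cam_lever above 1.62 rad), for 0.2 s.
At the end, for the whole second after the job is handed in: The carton is at rest, flat, within 4 mm of home and 0.05 rad of square on the fence, the foot presses it with 4 to 20 N, and the cam lever lies fully down (above 1.62 rad) (x of carton in the frame of fence above -0.064 m and angle between the x axis of carton and the x axis of fence, either way round below 0.05 rad and contact force between stop_rod and carton between 4 and 20 N and value of joint cam_lever above 1.62 rad and angle between carton's own z axis and vertical below 0.05 rad and linear speed of carton below 0.01 m/s); the robot touches nothing.
It fails at once if the carton is pressed with more than 20 N by the rod (contact force between stop_rod and carton above 20 N).
It fails at once if the cam lever is pushed with more than 40 N (contact force between the fingers and cam_lever above 40 N).
It fails at once if a bystander is moved by more than 3 cm (distance of any of tape_roll, glue_jar, screwdriver, mug, small_carton, spray from where it was at the start of the episode above 0.03 m).
It also fails if it takes over 64 s, if anything falls off the work surface, if the arm or the gripper's body presses on something with over 40 N, if the wrist force passes 120 N, or if a joint passes its speed limit or range.

## Robot

A 7-joint arm with a two-finger parallel gripper is mounted at the origin on the work surface. World frame = base frame: x ahead of the robot, y to its left, z up, the work surface at z = 0. Lengths are in m, angles in degrees, forces in N, time in s.
With the tool pointing down it reaches from about 0.425 to 0.875 m from the base axis. Payload 4.7 kg.
Tool frame: the origin (TCP) lies midway between the tips of the shut fingers; the grasp point (between the pads) lies 19 mm behind it; z points along the fingers, x is the direction in which the jaws open and shut, and the axes are right-handed (so a half turn about z gives the same grasp; the last joint's range is limited). The gripper opens to 87 mm and grips with 3 to 60 N. Pads are 19 mm wide; open, the fingers measure 117 mm over their backs; the gripper's body (75 mm by 190 mm) begins 51 mm behind the grasp point.
Start: joints at [76.839, 18.392, -4.016, 83.108, 1.295, 78.541, -3.26], TCP at [0.157, -0.631, 0.223] pointing down, gripper open.
Joint ranges: [-163.93, 163.93], [-17.29, 119.83], [-79.2, 71.16], [3.27, 140.29], [-89.18, 269.18], [5.43, 117.66], [-154.24, 154.24]. Speed limits (degrees/s): [147.25, 147.25, 180, 180, 180, 180, 180].

## Interface

Orientations are given as [roll, pitch, yaw] about the fixed x, y, z axes, in that order (R = Rz(yaw) Ry(pitch) Rx(roll)).
In Python, from cell import env gives the robot as it stands.
- The arm moves only by the tool carry_out, never from a script. Its argument "plan" is a list of rows, each an object with "grip": the closure, from 0 (fully open) to 1 (shut); "dp": the shift along the tool's x, y, z in m, a list of three; "rotation": the turn, a rotation vector about the tool's x, y, z in degrees, a list of three. In form: [{"grip": grip, "dp": [dx, dy, dz], "rotation": [wx, wy, wz]}, ...]. A call has 1 to 8 rows; each row shifts and turns the pose as measured when the row begins, along the tool's axes as they then stand; what a row does not reach is not made up. A row lasts 1/12 s, in which the tool goes at most 41.7 mm and 7.16 degrees, less where a joint would pass 70% of its speed; a pose out of reach is approached as far as the arm can. A call is refused whole if a number of a shift passes 0.0417 or a number of a turn 7.16, either way. A call with a gripper value outside its range is refused whole. The fingers move at their own pace and stop on an object; "force" is the grip in N (left out, the last holds). Time passes only in rows, so rows that do not move let the fingers close. It gives the time, the measured TCP pose, the force and the opening at its end, in the units of the state.
- env.get_obs(): the state, without advancing time (a new reading comes with each control period).
- env.read_camera(name): name is "side" or "top" or "wrist"; returns the picture (480x640x3 uint8, red, green, blue); there is no depth.
- env.camera_params(name): a dict with "fx", "fy", "cx", "cy" (pixels), "R" (3x3) and "t" (3): a world point X has camera coordinates R X + t. Camera axes: x right, y down, z forward; pixel columns grow to the right and rows downward; lengths in m; the calibration is good to about 2 mm. A picture is of the moment at which its call begins: read the wrist's pose just before it. camera_params takes no time and is no camera call; for the wrist camera it gives the pose at the moment of the call.
- env.sign_off(): hands the job in, once; it reports no verdict.
The state is a dict: "time_s": time; "qpos": joint angles; "joint_velocities": joint speeds; "effort": joint torques, N m; "tool_pos": TCP position; "tool_rot": TCP orientation; "force": force on the tool from outside, world axes, zero at the start; "wrist_torque": the same for the moment, N m; "grip_width": finger opening in m.
Only numpy, scipy, OpenCV 4.12 (cv2) and the standard library are available. Lean on these libraries where they do the work, as an engineer would, in place of code of your own. Each camera call takes 0.05 s, during which the arm holds its last target. There are 200 camera calls.

## Working session

There is one attempt and no reset: what is moved stays moved. The work goes in short steps, Python scripts to look and compute and a tool call to move; the robot and the scene stay as the last step left them, time stands still between calls to the robot, and variables do not carry over. Pictures are saved under pics/ and viewed, about 8 in all and at most 12, crops included, and the job is handed in when it is done.

Besides the shell and the picture viewer there is one more tool, called after "Emit:" as name(argument=value, ...), one argument or row to a line, values as JSON. carry_out: Moves the arm, as the interface text tells. Its arguments: {"type":"object","properties":{"plan":{"type":"array","items":{"type":"object","properties":{"grip":{"type":"number"},"dp":{"type":"array","items":{"type":"number"}},"rotation":{"type":"array","items":{"type":"number"}}}}},"force":{"type":"number"}},"required":["plan"]}

```bash
mkdir -p pics; ls
python3 - <<'E'
from cell import env
import cv2,numpy as np
o=env.get_obs()
for k,v in o.items(): print(k,np.round(v,4))
for n in ["side","top"]:
    im=env.read_camera(n); cv2.imwrite(f"pics/{n}0.png",im[:,:,::-1])
    p=env.camera_params(n); print(n,{k:np.round(v,4).tolist() for k,v in p.items()})
E
```

```text
pics
time_s 0.0
qpos [76.8387 18.4394 -4.0152 83.177   1.297  78.5402 -3.2587]
joint_velocities [-0.0047  0.0134  0.0086 -0.0437  0.0711  0.1379 -0.0417]
effort [ 1.30000e-03 -4.91288e+01 -4.03200e-01 -3.12533e+01 -6.41000e-02
  4.37000e-02  2.00000e-04]
tool_pos [ 0.1567 -0.6302  0.2214]
tool_rot [ 1.799921e+02  1.112000e-01 -7.602750e+01]
force [-0.6507  0.0261  0.3373]
wrist_torque [-0.0226  0.0153 -0.0098]
grip_width 0.0871
side {'fx': 494.3244, 'fy': 494.3244, 'cx': 318.9847, 'cy': 240.432, 'R': [[0.9615, -0.2746, -0.0145], [-0.2184, -0.7305, -0.647], [0.1671, 0.6252, -0.7623]], 't': [-0.5464, 0.2365, 1.3965]}
top {'fx': 513.5528, 'fy': 513.5528, 'cx': 317.672, 'cy': 234.4393, 'R': [[0.0179, -0.9997, 0.0147], [-0.9882, -0.0199, -0.1518], [0.1521, -0.0118, -0.9883]], 't': [0.0148, 0.6278, 1.4902]}
```

View pics/top0.png

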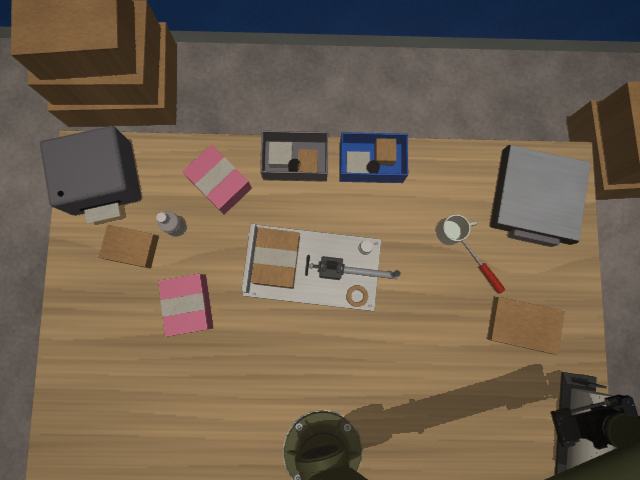

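View pics/side0.png

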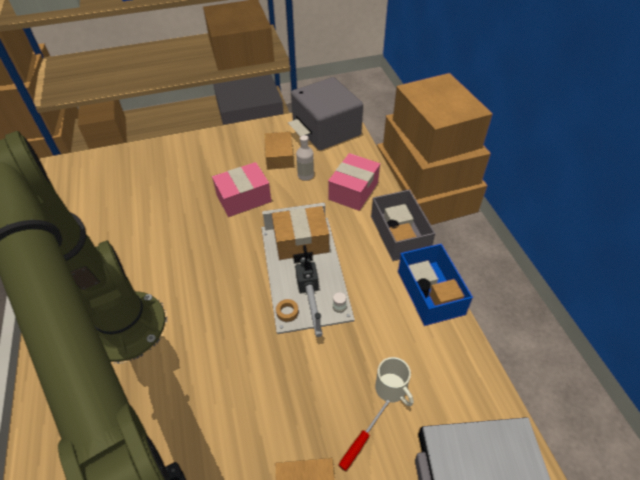

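The top view shows the jig plate at about px (243–381, 225–310). The fence is at the left (world +y), the post cap is near (396,274) and the clamp head near (331,267). Next I measure them.

```bash
cat > h.py <<'E'
import numpy as np,cv2
from cell import env
def ray(p,uv,z):
    R=np.array(p["R"]);t=np.array(p["t"]);c=-R.T@t
    d=R.T@np.array([(uv[0]-p["cx"])/p["fx"],(uv[1]-p["cy"])/p["fy"],1.])
    return c+d*(z-c[2])/d[2]
def proj(p,X):
    q=np.array(p["R"])@np.array(X)+np.array(p["t"]); return np.array([p["fx"]*q[0]/q[2]+p["cx"],p["fy"]*q[1]/q[2]+p["cy"]])
E
python3 - <<'E'
from h import *
p=env.camera_params("top"); im=cv2.imread("pics/top0.png")
x0,y0,x1,y1=235,215,415,320
c=im[y0:y1,x0:x1]; hsv=cv2.cvtColor(c,cv2.COLOR_BGR2HSV)
m=((hsv[...,1]<45)&(hsv[...,2]>110)).astype(np.uint8)
n,l,s,_=cv2.connectedComponentsWithStats(m); print(s)
k=1+s[1:,4].argmax(); pts=np.argwhere(l==k)[:,::-1].astype(np.float32)+[x0,y0]
h=cv2.convexHull(pts.astype(np.float32)); r=cv2.minAreaRect(h); print(r,cv2.boxPoints(r))
print("hull",cv2.approxPolyDP(h,2.5,True).reshape(-1,2))
big=cv2.resize(c,None,fx=4.4,fy=4.4,interpolation=cv2.INTER_CUBIC); cv2.imwrite("pics/crop1.png",big)
p2=env.camera_params("side"); im=cv2.imread("pics/side0.png"); cv2.imwrite("pics/crop2.png",cv2.resize(im[200:340,255:360],None,fx=4.2,fy=4.2,interpolation=cv2.INTER_CUBIC))
for u in cv2.boxPoints(r): print(ray(p,u,0.012))
E
```

```text
[[    0     0   180   105 12258]
 [    7     9   150    87  6524]
 [  106    52     1     2     2]
 [  160    62     2     2     3]
 [  116    75    12    12   113]]
((317.7577209472656, 267.85772705078125), (147.61813354492188, 72.14338684082031), 6.740056037902832) [[240.22522 295.01752]
 [248.69232 223.37274]
 [395.29022 240.69794]
 [386.82312 312.3427 ]]
hull [[391. 277.]
 [373. 310.]
 [243. 295.]
 [242. 280.]
 [251. 224.]
 [380. 239.]]
[0.44413027 0.25565707 0.012     ]
[0.66302034 0.23862492 0.012     ]
[ 0.6182979  -0.21206509  0.012     ]
[ 0.40055988 -0.18548441  0.012     ]
```

View pics/crop1.png

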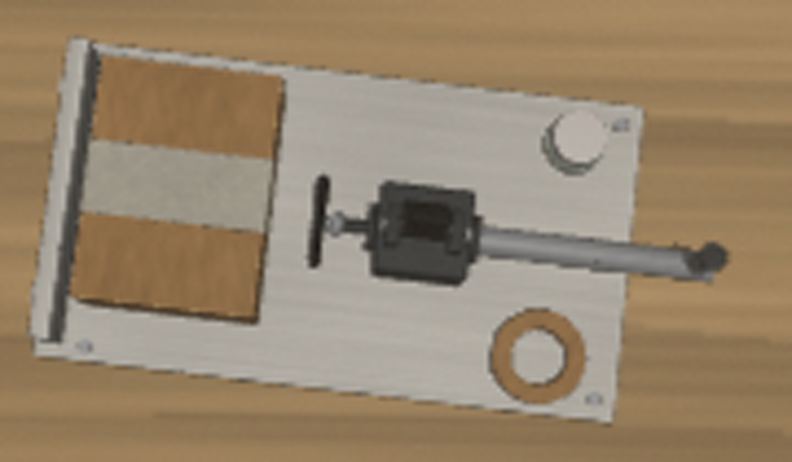

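View pics/crop2.png

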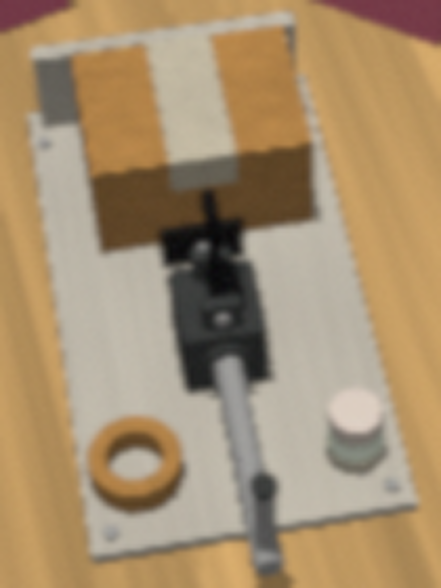

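The crops show the plate's rear corners at (642,107) and (613,422), its near front corner at (33,355), the cap at (712,256), and the lever standing up over the head. The carton's visible face is about 44 px (crop px) from the foot.

```bash
cat >> h.py <<'E'
def fit(J,W):  # 2D rigid
    J=np.array(J,float);W=np.array(W,float);a=J-J.mean(0);b=W-W.mean(0)
    th=np.arctan2((a[:,0]*b[:,1]-a[:,1]*b[:,0]).sum(),(a*b).sum())
    R=np.array([[np.cos(th),-np.sin(th)],[np.sin(th),np.cos(th)]]); return th,R,W.mean(0)-R@J.mean(0)
E
python3 - <<'E'
from h import *
p=env.camera_params("top");s=env.camera_params("side")
T=lambda u,v:((u+.5)/4.4-.5+235,(v+.5)/4.4-.5+215)
S=lambda u,v:((u+.5)/4.2-.5+255,(v+.5)/4.2-.5+200)
J=[(-.145,-.11),(-.145,.11),(.255,.11)]
for nm,P,C in(("top",p,[T(642,107),T(613,422),T(33,355)]),("side",s,[S(417,507),S(95,557),S(30,115)])):
    W=[ray(P,c,.012)[:2] for c in C]; th,R,t=fit(J,W)
    print(nm,"th",np.degrees(th),"pivot",t,"res",np.round(np.array(W)-(np.array(J)@R.T+t),4).tolist())
    j=lambda uv,z:np.round(R.T@(ray(P,uv,z)[:2]-t),4)
    if nm=="top":
        print("post",j(T(712,256),.13),ray(P,T(712,256),.13),"foot",j(T(312,266),.07),j(T(322,178),.07))
        print("carton top corners",[j(T(*c),.102) for c in[(285,78),(255,322),(70,298),(97,56)]])
        print("fence top",j(T(72,38),.09),j(T(95,45),.09),"tape",j(T(538,356),.024),"jar",j(T(580,136),.05))
        print("head top",[j(T(*c),.076) for c in[(384,180),(475,190),(465,284),(372,272)]])
    else:
        print("post",j(S(264,486),.13),ray(P,S(264,486),.13),"carton",[j(S(*c),.102) for c in[(93,175),(308,142),(72,55),(282,27)]])
        print("head top",[j(S(*c),.076) for c in[(172,270),(185,357),(270,345)]],"tape",j(S(135,460),.024),"jar",j(S(355,412),.05))
    for a in(0,.13,.25):
        y=.13-a; e=np.array([0,.091*np.sin(y)]); X=[*(R@e+t),.088+.091*np.cos(y)]
        u=proj(P,X); print(a,(u-[235,215])*4.4 if nm=="top" else (u-[255,200])*4.2)
E
```

```text
top th 84.52813018860061 pivot [ 0.52812457 -0.01303781] res [[-0.0009, 0.0012], [0.0005, 0.0002], [0.0005, -0.0013]]
post [-0.1832  0.0004] [ 0.51029666 -0.19532833  0.13      ] foot [0.0706 0.0315] [ 0.0708 -0.0275]
carton top corners [array([ 0.1021, -0.0867]), array([0.1024, 0.0739]), array([0.2229, 0.0722]), array([ 0.2264, -0.087 ])]
fence top [ 0.2459 -0.0989] [ 0.2301 -0.096 ] tape [-0.0883  0.0714] jar [-0.0993 -0.0782]
head top [array([ 0.0297, -0.0302]), array([-0.0311, -0.0305]), array([-0.0311,  0.0322]), array([0.0307, 0.0314])]
0 [426.29605513 232.66934246]
0.13 [428.43119593 213.59365444]
0.25 [430.30340692 196.23163508]
side th 84.17710105732175 pivot [ 0.52686559 -0.02214511] res [[-0.0024, 0.0003], [0.0025, 0.0017], [-0.0002, -0.002]]
post [-0.1824  0.0002] [ 0.50813176 -0.2035422   0.13      ] carton [array([0.106 , 0.0714]), array([ 0.1078, -0.0821]), array([0.224 , 0.0726]), array([ 0.223 , -0.0844])]
head top [array([0.0327, 0.0276]), array([-0.0413,  0.0297]), array([-0.0421, -0.0276])] tape [-0.0816  0.0722] jar [-0.0882 -0.0766]
0 [194.11017492 207.23451516]
0.13 [212.19764156 203.8165479 ]
0.25 [228.94732394 202.01018891]
```

Emit:
carry_out(
  plan=[
    {"grip":0,"dp":[0,0,0],"rotation":[0,0,6.5]},
    {"grip":0,"dp":[0,0,0],"rotation":[0,0,6.5]},
    {"grip":0,"dp":[0,0,0],"rotation":[0,0,6.5]},
    {"grip":0,"dp":[-0.034,-0.023,0],"rotation":[0,0,0]},
    {"grip":0,"dp":[-0.034,-0.023,0],"rotation":[0,0,0]},
    {"grip":0,"dp":[-0.034,-0.023,0],"rotation":[0,0,0]},
    {"grip":0,"dp":[-0.034,-0.023,0],"rotation":[0,0,0]},
    {"grip":0,"dp":[-0.034,-0.023,0],"rotation":[0,0,0]},
  ],
)

```text
time_s: 0.77
tool_pos: [0.282, -0.476, 0.2142]
tool_rot: [179.4, 0.3, -97.8]
force: [0.4, 0.3, 0.2]
grip_width: 0.0872
```

Emit:
carry_out(
  plan=[
    {"grip":0,"dp":[-0.035,-0.026,-0.004],"rotation":[0,0,-2.0]},
    {"grip":0,"dp":[-0.035,-0.026,-0.004],"rotation":[0,0,0]},
    {"grip":0,"dp":[-0.035,-0.026,-0.004],"rotation":[0,0,0]},
    {"grip":0,"dp":[-0.035,-0.026,-0.003],"rotation":[0,0,0]},
    {"grip":0,"dp":[-0.035,-0.026,-0.003],"rotation":[0,0,0]},
    {"grip":0,"dp":[-0.035,-0.026,-0.003],"rotation":[0,0,0]},
    {"grip":0,"dp":[-0.02,-0.02,0],"rotation":[0,0,0]},
    {"grip":0,"dp":[0,0,0],"rotation":[0,0,0]},
  ],
)

```text
time_s: 1.43
tool_pos: [0.477, -0.2608, 0.2316]
tool_rot: [179.3, 0.7, -95.0]
force: [-0.1, -0.1, 0.5]
grip_width: 0.0867
```

Run:
```python
from h import *
o=env.get_obs();print(o["tool_pos"],o["tool_rot"],o["joint_velocities"])
p=env.camera_params("wrist");im=env.read_camera("wrist");cv2.imwrite("pics/w1.png",im[:,:,::-1])
import pickle;pickle.dump(p,open("w1.pkl","wb"));R=np.array(p["R"]);print(-R.T@np.array(p["t"]),R[2])
print("post cap top/side guess",proj(p,[.5103,-.1953,.13]),proj(p,[.5081,-.2035,.13]))
```

```text
[ 0.47704077 -0.26077164  0.23161257] [179.33849645   0.69463177 -94.99136801] [-0.43796854 -1.35238187  1.57489443  1.31850613  1.07130079  1.5345128
  1.62649688]
[ 0.5480555  -0.27020907  0.39350366] [-0.26326296  0.03460103 -0.96410341]
post cap top/side guess [227.86494284 194.08108645] [239.45270855 196.1349472 ]
```

View pics/w1.png

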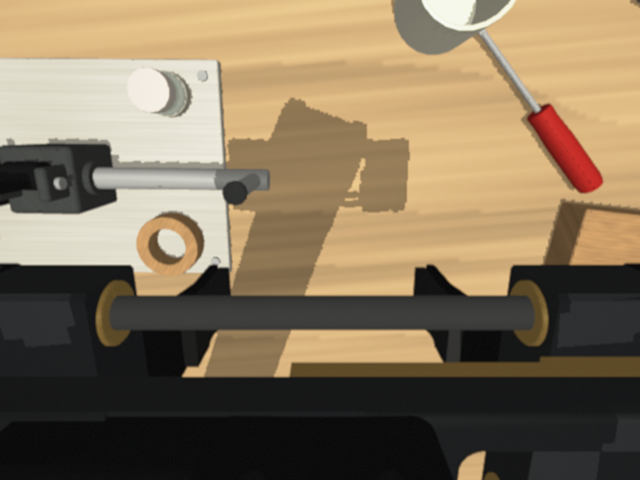

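The wrist view shows the post cap at px (235,191), the plate's rear corner at (220,61) and the rear edge down to (230,268). Jar and tape roll stand well to the sides.

Run:
```python
from h import *
import pickle;p=pickle.load(open("w1.pkl","rb"))
c=ray(p,(235,191),.13);print("cap",c)
a=ray(p,(220.5,61),.012);b=ray(p,(230.5,268),.012);print(a,b,"rear edge dir",np.degrees(np.arctan2(*(a-b)[1::-1])))
for th in(84.2,84.5):
    t=np.radians(th);R=np.array([[np.cos(t),-np.sin(t)],[np.sin(t),np.cos(t)]])
    print("pivot from corner",a[:2]-R@[-.145,-.11])
    d=c[:2]-env.get_obs()["tool_pos"][:2];print("cap from tcp in jig axes",R.T@d)
im=cv2.imread("pics/w1.png");h=cv2.cvtColor(im,cv2.COLOR_BGR2GRAY)[165:215,215:280];m=(h<55).astype(np.uint8)
print(cv2.connectedComponentsWithStats(m)[2:])
```

```text
cap [ 0.51209812 -0.20081831  0.13      ]
[ 0.62151401 -0.17443706  0.012     ] [ 0.41099552 -0.15196601  0.012     ] rear edge dir -6.092765802054743
pivot from corner [ 0.5267303  -0.01906316]
cap from tcp in jig axes [ 0.06529605 -0.03040009]
pivot from corner [ 0.52591807 -0.01956158]
cap from tcp in jig axes [ 0.06513598 -0.03074157]
(array([[   0,    0,   65,   50, 2855],
       [   9,   17,   23,   22,  395]], dtype=int32), array([[33.68021016, 24.10998249],
       [19.8556962 , 27.31898734]]))
```

Emit:
carry_out(
  plan=[
    {"grip":0,"dp":[-0.032,-0.015,0],"rotation":[0,0,0.7]},
    {"grip":0,"dp":[-0.031,-0.015,0],"rotation":[0,0,0]},
    {"grip":0,"dp":[0,0,0.03],"rotation":[0,0,0]},
    {"grip":0,"dp":[0,0,0],"rotation":[0,0,0]},
    {"grip":0,"dp":[0,0,0],"rotation":[0,0,0]},
  ],
)

```text
time_s: 1.9
tool_pos: [0.5086, -0.2066, 0.2003]
tool_rot: [179.1, 0.4, -96.3]
force: [1.0, -0.2, 0.4]
grip_width: 0.0872
```

Run:
```python
from h import *
o=env.get_obs();print(o["tool_pos"],o["tool_rot"],o["force"])
t=np.radians(84.3);R=np.array([[np.cos(t),-np.sin(t)],[np.sin(t),np.cos(t)]])
print("post from tcp in jig axes",R.T@(np.array([.511,-.2005])-o["tool_pos"][:2]))
p=env.camera_params("wrist");im=env.read_camera("wrist");cv2.imwrite("pics/w2.png",im[:,:,::-1])
```

```text
[ 0.50860053 -0.20664554  0.20033602] [179.0920654    0.41797939 -96.28723622] [ 1.03219175 -0.19201575  0.38320266]
post from tcp in jig axes [ 0.00635347 -0.00177723]
```

View pics/w2.png

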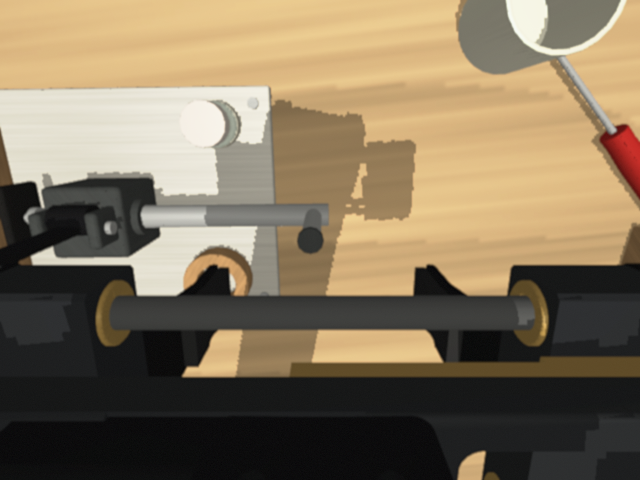

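The cap at px (311,240) lies between the open fingers (about 230–415), so I descend.

Emit:
carry_out(
  plan=[
    {"grip":0,"dp":[-0.006,-0.002,0.02],"rotation":[0.5,0,-0.5]},
    {"grip":0,"dp":[0,0,0.03],"rotation":[0,0,0]},
    {"grip":0,"dp":[0,0,0.03],"rotation":[0,0,0]},
    {"grip":0.3,"dp":[0,0,0.025],"rotation":[0,0,0]},
    {"grip":0.6,"dp":[0,0,0],"rotation":[0,0,0]},
    {"grip":0.6,"dp":[0,0,0],"rotation":[0,0,0]},
    {"grip":0.6,"dp":[0,0,0],"rotation":[0,0,0]},
    {"grip":0.6,"dp":[0,0,0],"rotation":[0,0,0]},
  ],
)

```text
time_s: 2.62
tool_pos: [0.5094, -0.2172, 0.1022]
tool_rot: [-179.9, -0.2, -97.0]
force: [-0.2, 0.9, 0.4]
grip_width: 0.0615
```

Emit:
carry_out(
  plan=[
    {"grip":0.5,"dp":[-0.014,0,0.01],"rotation":[0,0,-1.3]},
    {"grip":0.5,"dp":[0,0,0.003],"rotation":[0,0,0]},
    {"grip":0.5,"dp":[0,0,0],"rotation":[0,0,0]},
    {"grip":0.5,"dp":[0,0,0],"rotation":[0,0,0]},
    {"grip":0.5,"dp":[0,0,0],"rotation":[0,0,0]},
    {"grip":0.5,"dp":[0,0,0],"rotation":[0,0,0]},
  ],
)

```text
time_s: 3.12
tool_pos: [0.5149, -0.2029, 0.0937]
tool_rot: [-179.4, -0.4, -95.6]
force: [-0.0, 0.5, -0.4]
grip_width: 0.0433
```

Emit:
carry_out(
  plan=[
    {"grip":0.6,"dp":[0,0.004,0.003],"rotation":[-0.5,0,0]},
    {"grip":0.6,"dp":[0,0,0],"rotation":[0,0,0]},
    {"grip":0.6,"dp":[-0.005,0,0],"rotation":[0,0,0]},
    {"grip":0.6,"dp":[-0.005,0,0],"rotation":[0,0,0]},
    {"grip":0.6,"dp":[-0.004,0,0],"rotation":[0,0,0]},
    {"grip":0.6,"dp":[0,0,0],"rotation":[0,0,0]},
  ],
)

```text
time_s: 3.62
tool_pos: [0.5118, -0.1882, 0.0903]
tool_rot: [-179.9, -0.4, -95.6]
force: [-0.3, -0.2, 0.3]
grip_width: 0.035
```

Emit:
carry_out(
  plan=[
    {"grip":0.6,"dp":[-0.004,0,0],"rotation":[0,0,0]},
    {"grip":0.6,"dp":[-0.004,0,0],"rotation":[0,0,0]},
    {"grip":0.6,"dp":[-0.004,0,0],"rotation":[0,0,0]},
  ],
)

```text
time_s: 3.87
tool_pos: [0.5119, -0.1879, 0.0901]
tool_rot: [-179.8, -1.3, -95.9]
force: [0.8, -9.1, -2.8]
grip_width: 0.0348
```

Emit:
carry_out(
  plan=[
    {"grip":0.6,"dp":[-0.007,0,0],"rotation":[0,0,0]},
    {"grip":0.6,"dp":[-0.007,0,0],"rotation":[0,0,0]},
    {"grip":0.6,"dp":[-0.007,0,0],"rotation":[0,0,0]},
  ],
)

```text
time_s: 4.12
tool_pos: [0.5126, -0.185, 0.0898]
tool_rot: [-179.5, -2.6, -96.6]
force: [-0.1, -13.0, -3.3]
grip_width: 0.0349
```

Emit:
carry_out(
  plan=[
    {"grip":0.6,"dp":[-0.007,0,0],"rotation":[0,-1.5,-0.3]},
    {"grip":0.6,"dp":[-0.007,0,0],"rotation":[0,-1.5,-0.3]},
    {"grip":0.6,"dp":[-0.007,0,0],"rotation":[0,-1.5,-0.3]},
    {"grip":0.6,"dp":[-0.007,0,0],"rotation":[0,-1,-0.3]},
  ],
)

```text
time_s: 4.45
tool_pos: [0.5127, -0.1805, 0.0909]
tool_rot: [-179.3, 1.3, -96.0]
force: [-0.3, -12.4, -3.5]
grip_width: 0.0349
```

Emit:
carry_out(
  plan=[
    {"grip":0.6,"dp":[-0.008,0,0],"rotation":[0,0,0]},
    {"grip":0.6,"dp":[-0.008,0,0],"rotation":[0,-0.5,0]},
    {"grip":0.6,"dp":[-0.008,0,0],"rotation":[0,-0.5,0]},
    {"grip":0.6,"dp":[-0.008,0,0],"rotation":[0,-0.5,0]},
    {"grip":0.6,"dp":[-0.008,0,0],"rotation":[0,-0.5,0]},
    {"grip":0.6,"dp":[-0.008,0,0],"rotation":[0,-0.5,0]},
  ],
)

```text
time_s: 4.95
tool_pos: [0.514, -0.1727, 0.0909]
tool_rot: [-178.8, 1.2, -97.5]
force: [-0.3, -12.2, -3.2]
grip_width: 0.0352
```

Emit:
carry_out(
  plan=[
    {"grip":0.6,"dp":[-0.01,0,0],"rotation":[-0.5,-0.5,-1]},
    {"grip":0.6,"dp":[-0.01,0,0],"rotation":[-0.5,-0.5,-1]},
    {"grip":0.6,"dp":[-0.01,0,0],"rotation":[-0.3,-0.5,-0.5]},
    {"grip":0.6,"dp":[-0.01,0,0],"rotation":[0,-0.5,0]},
  ],
)

```text
time_s: 5.28
tool_pos: [0.5145, -0.1601, 0.091]
tool_rot: [-179.9, 1.3, -95.9]
force: [0.8, -13.0, -4.2]
grip_width: 0.035
```

Emit:
carry_out(
  plan=[
    {"grip":0.6,"dp":[-0.008,0,0],"rotation":[0,-0.3,0]},
    {"grip":0.6,"dp":[-0.008,0,0],"rotation":[0,-0.3,0]},
    {"grip":0.6,"dp":[-0.008,0,0],"rotation":[0,-0.3,0]},
    {"grip":0.6,"dp":[-0.008,0,0],"rotation":[0,-0.3,0]},
  ],
)

```text
time_s: 5.62
tool_pos: [0.5153, -0.1557, 0.0907]
tool_rot: [-179.6, 0.6, -96.8]
force: [-0.3, -13.9, -4.1]
grip_width: 0.0349
```

Emit:
carry_out(
  plan=[
    {"grip":0.6,"dp":[-0.008,0,0],"rotation":[0,-0.5,-0.5]},
    {"grip":0.6,"dp":[-0.008,0,0],"rotation":[0,-0.5,-0.5]},
    {"grip":0.6,"dp":[-0.008,0,0],"rotation":[0,-0.5,-0.3]},
    {"grip":0.6,"dp":[-0.008,0,0],"rotation":[0,-0.5,0]},
  ],
)

```text
time_s: 5.95
tool_pos: [0.5155, -0.1528, 0.0907]
tool_rot: [-179.3, 0.6, -96.4]
force: [-0.0, -14.7, -3.8]
grip_width: 0.0348
```

Emit:
carry_out(
  plan=[
    {"grip":0.6,"dp":[-0.009,0,0],"rotation":[-0.3,-0.5,-0.5]},
    {"grip":0.6,"dp":[-0.009,0,0],"rotation":[0,-0.5,-0.3]},
    {"grip":0.6,"dp":[-0.009,0,0],"rotation":[0,-0.5,0]},
    {"grip":0.6,"dp":[-0.009,0,0],"rotation":[0,-0.5,0]},
  ],
)

```text
time_s: 6.28
tool_pos: [0.5162, -0.1469, 0.0907]
tool_rot: [-179.4, 0.6, -96.7]
force: [-0.1, -15.1, -3.3]
grip_width: 0.0351
```

Emit:
carry_out(
  plan=[
    {"grip":0.6,"dp":[-0.008,0,0],"rotation":[0,-0.5,-0.5]},
    {"grip":0.6,"dp":[-0.008,0,0],"rotation":[0,-0.5,-0.3]},
    {"grip":0.6,"dp":[-0.008,0,0],"rotation":[0,-0.5,0]},
    {"grip":0.6,"dp":[-0.008,0,0],"rotation":[0,-0.5,0]},
  ],
)

```text
time_s: 6.62
tool_pos: [0.5163, -0.1467, 0.0907]
tool_rot: [-179.1, 0.4, -96.9]
force: [-0.2, -14.7, -2.3]
grip_width: 0.0348
```

Run:
```python
from h import *
im=env.read_camera("top")[:,:,::-1];cv2.imwrite("pics/t2.png",cv2.resize(im[215:320,235:415],None,fx=4.4,fy=4.4,interpolation=cv2.INTER_CUBIC))
```

```text
(no output)
```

View pics/t2.png

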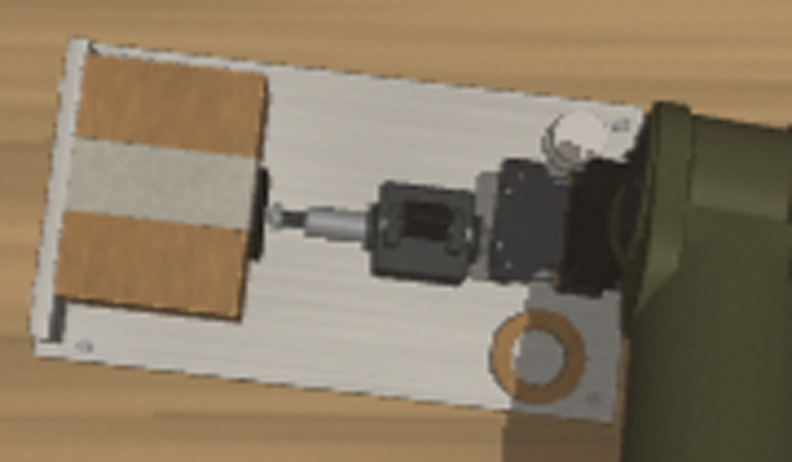

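The top view shows the carton flush with the fence and the foot on its face. I now raise the press gradually, since the push rises 4 N per mm here.

Emit:
carry_out(
  plan=[
    {"grip":0.6,"dp":[-0.0095,0,0],"rotation":[0,-0.5,-0.5]},
    {"grip":0.6,"dp":[-0.0095,0,0],"rotation":[0,-0.5,-0.3]},
    {"grip":0.6,"dp":[-0.0095,0,0],"rotation":[0,-0.5,0]},
  ],
)

```text
time_s: 6.92
tool_pos: [0.5164, -0.1461, 0.0905]
tool_rot: [-178.9, 0.0, -97.0]
force: [0.1, -17.8, -4.2]
grip_width: 0.0352
```

Emit:
carry_out(
  plan=[
    {"grip":0.6,"dp":[-0.0102,0,0],"rotation":[0,-0.5,-0.5]},
    {"grip":0.6,"dp":[-0.0102,0,0],"rotation":[0,-0.5,-0.3]},
    {"grip":0.6,"dp":[-0.0102,0,0],"rotation":[0,-0.5,0]},
  ],
)

```text
time_s: 7.17
tool_pos: [0.5166, -0.146, 0.0904]
tool_rot: [-178.6, -0.5, -97.2]
force: [-0.0, -19.8, -4.1]
grip_width: 0.035
```

Emit:
carry_out(
  plan=[
    {"grip":0.6,"dp":[0.004,0,0],"rotation":[0.5,-0.3,-1]},
    {"grip":0.6,"dp":[0.003,0,0],"rotation":[0.5,0,-0.5]},
    {"grip":0.5,"dp":[0,0,0],"rotation":[0,0,0]},
    {"grip":0.4,"dp":[0,0,0],"rotation":[0,0,0]},
  ],
)

```text
time_s: 7.5
tool_pos: [0.515, -0.1569, 0.0906]
tool_rot: [-177.6, -0.4, -96.0]
force: [0.1, -0.4, -0.2]
grip_width: 0.0419
```

Emit:
carry_out(
  plan=[
    {"grip":0.35,"dp":[0,0,-0.02],"rotation":[-1,0,0]},
    {"grip":0.35,"dp":[0,0,-0.03],"rotation":[-1,0,0]},
    {"grip":0.35,"dp":[0,0,-0.035],"rotation":[-0.4,0,0]},
    {"grip":0.5,"dp":[0,0,-0.035],"rotation":[0,0,0]},
    {"grip":1,"dp":[-0.02,0.02,-0.01],"rotation":[0,0,0]},
    {"grip":1,"dp":[-0.034,0.02,0],"rotation":[0,0,0]},
    {"grip":1,"dp":[-0.034,0.01,0],"rotation":[0,0,0]},
    {"grip":1,"dp":[-0.034,0.01,0],"rotation":[0,0,0]},
  ],
)

```text
time_s: 8.17
tool_pos: [0.4659, -0.0221, 0.2261]
tool_rot: [179.8, -0.1, -96.2]
force: [1.1, 1.0, -1.3]
grip_width: 0.031
```

Run:
```python
from h import *
o=env.get_obs();print(o["tool_pos"],o["tool_rot"],o["force"])
p=env.camera_params("wrist");im=env.read_camera("wrist");cv2.imwrite("pics/w3.png",im[:,:,::-1])
import pickle;pickle.dump(p,open("w3.pkl","wb"))
print(proj(p,[.527,-.018,.088]))
for th in(0,.1,.25):
    y=.091*np.sin(.13-th); print(th,proj(p,[.527-.995*y,-.018+.0993*y,.088+.091*np.cos(.13-th)]))
```

```text
[ 0.46591274 -0.02210757  0.22607486] [ 1.79803996e+02 -6.61867297e-02 -9.62438716e+01] [ 1.06545133  0.97869552 -1.32466167]
[306.49163745 147.37911793]
0 [300.72162053 174.02308615]
0.1 [300.28447061 157.88685497]
0.25 [299.77861198 132.74058504]
```

View pics/w3.png

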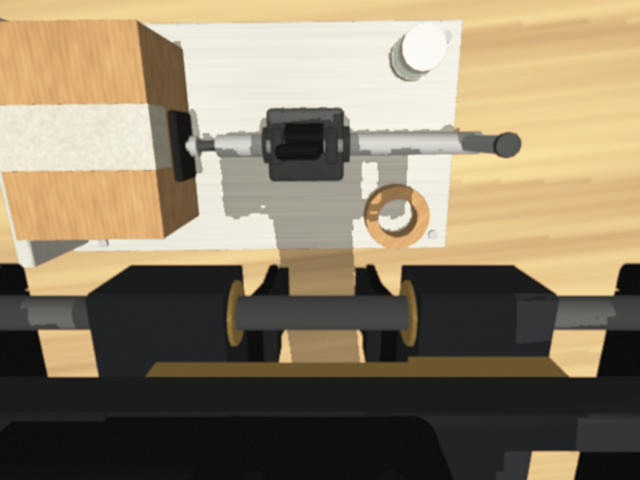

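The wrist view shows the lever's paddle end at about px (298,150), matching the pivot estimate with lever angle ≈ 0.13. The foot is still on the carton. Next I descend on the lever's near side.

Emit:
carry_out(
  plan=[
    {"grip":1,"dp":[-0.003,0,0.015],"rotation":[0,0,0]},
    {"grip":1,"dp":[0,0,0.03],"rotation":[0,0,-0.5]},
    {"grip":1,"dp":[0,0,0.02],"rotation":[0,0,0]},
    {"grip":1,"dp":[0,0,0.01],"rotation":[0,0,0]},
    {"grip":1,"dp":[0,0,0],"rotation":[0,0,0]},
  ],
)

```text
time_s: 8.63
tool_pos: [0.4657, 0.0023, 0.152]
tool_rot: [-179.8, 0.1, -94.0]
force: [-0.4, 0.6, 0.4]
grip_width: 0.0012
```

Emit:
carry_out(
  plan=[
    {"grip":1,"dp":[0.013,-0.008,0],"rotation":[0,0,1.7]},
    {"grip":1,"dp":[0,-0.012,0],"rotation":[0,0,0]},
    {"grip":1,"dp":[0,-0.01,0],"rotation":[0,0,0]},
    {"grip":1,"dp":[0,-0.005,0],"rotation":[0,0,0]},
    {"grip":1,"dp":[0,0,0],"rotation":[0,0,0]},
  ],
)

```text
time_s: 9.05
tool_pos: [0.5042, -0.0165, 0.1552]
tool_rot: [-179.7, 0.1, -96.0]
force: [-0.1, 0.2, 0.8]
grip_width: 0.0004
```

Emit:
carry_out(
  plan=[
    {"grip":1,"dp":[0,-0.007,0],"rotation":[0,0,0]},
    {"grip":1,"dp":[0,-0.007,0],"rotation":[0,0,0]},
    {"grip":1,"dp":[0,-0.007,0],"rotation":[0,0,0]},
    {"grip":1,"dp":[0,-0.007,0],"rotation":[0,0,0]},
  ],
)

```text
time_s: 9.38
tool_pos: [0.5315, -0.0199, 0.1551]
tool_rot: [-180.0, 0.1, -96.1]
force: [-4.4, 1.8, -3.9]
grip_width: 0.0004
```

Emit:
carry_out(
  plan=[
    {"grip":1,"dp":[0,-0.009,0],"rotation":[0,0,0]},
    {"grip":1,"dp":[0,-0.009,0.002],"rotation":[0,0,0]},
    {"grip":1,"dp":[0,-0.009,0.003],"rotation":[0,0,0]},
    {"grip":1,"dp":[0,-0.008,0.004],"rotation":[0,0,0]},
  ],
)

```text
time_s: 9.72
tool_pos: [0.5591, -0.0225, 0.1427]
tool_rot: [178.6, -0.0, -96.0]
force: [-7.3, 0.7, 6.0]
grip_width: 0.0004
```

Emit:
carry_out(
  plan=[
    {"grip":1,"dp":[0,-0.007,0.006],"rotation":[0.5,0,0]},
    {"grip":1,"dp":[0,-0.007,0.007],"rotation":[0.5,0,0]},
    {"grip":1,"dp":[0,-0.006,0.008],"rotation":[0.5,0,0]},
  ],
)

```text
time_s: 9.97
tool_pos: [0.5772, -0.0243, 0.1217]
tool_rot: [179.6, -0.1, -96.0]
force: [-6.5, 0.6, 3.0]
grip_width: 0.0008
```

Emit:
carry_out(
  plan=[
    {"grip":1,"dp":[0,-0.004,0.008],"rotation":[0,0,0]},
    {"grip":1,"dp":[0,-0.003,0.008],"rotation":[0,0,0]},
  ],
)

```text
time_s: 10.13
tool_pos: [0.5839, -0.025, 0.1051]
tool_rot: [179.4, -0.2, -96.0]
force: [-4.2, 1.0, 1.3]
grip_width: 0.0003
```

Emit:
carry_out(
  plan=[
    {"grip":1,"dp":[0,0,0.003],"rotation":[0,0,0]},
    {"grip":1,"dp":[0,0,0.001],"rotation":[0,0,0]},
    {"grip":1,"dp":[0,0,0],"rotation":[0,0,0]},
  ],
)

```text
time_s: 10.38
tool_pos: [0.5856, -0.0252, 0.0985]
tool_rot: [179.5, -0.1, -96.0]
force: [0.5, -0.6, 1.2]
grip_width: 0.0007
```

Emit:
carry_out(
  plan=[
    {"grip":1,"dp":[0,0,-0.02],"rotation":[0,0,0]},
    {"grip":1,"dp":[0,0,-0.03],"rotation":[0,0,0]},
    {"grip":1,"dp":[0,0.01,-0.03],"rotation":[0,0,0]},
    {"grip":1,"dp":[0,0.03,-0.02],"rotation":[0,0,0]},
    {"grip":1,"dp":[0,0.03,0],"rotation":[0,0,0]},
    {"grip":1,"dp":[0,0.03,0],"rotation":[0,0,0]},
    {"grip":1,"dp":[0,0.01,0],"rotation":[0,0,0]},
    {"grip":1,"dp":[0,0,0],"rotation":[0,0,0]},
  ],
)

```text
time_s: 11.05
tool_pos: [0.4792, -0.0135, 0.207]
tool_rot: [-179.7, -0.1, -96.0]
force: [0.1, 1.0, -0.6]
grip_width: 0.0004
```

Run:
```python
from h import *
p=env.camera_params("wrist");im=env.read_camera("wrist");cv2.imwrite("pics/w4.png",im[:,:,::-1])
for a in(1.4,1.55,1.7):
    y=-.091*np.sin(a-.13); X=lambda j:[.527+.0993*j-.995*y,-.018+.995*j+.0993*y,.088+.091*np.cos(a-.13)]
    print(a,proj(p,X(.013)),proj(p,X(-.013)))
s=env.camera_params("side")
im=env.read_camera("side")[:,:,::-1];cv2.imwrite("pics/s4.png",cv2.resize(im[200:340,255:360],None,fx=4.2,fy=4.2,interpolation=cv2.INTER_CUBIC))
```

```text
1.4 [297.4890368   29.65186109] [338.81384716  29.51819052]
1.55 [298.64846592  30.30457392] [337.91123388  30.17753549]
1.7 [299.77501358  34.22117657] [337.05487192  34.10033963]
```

View pics/w4.png

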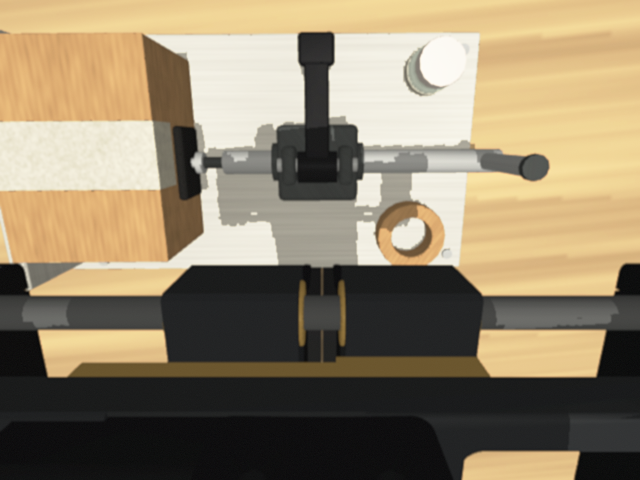

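View pics/s4.png

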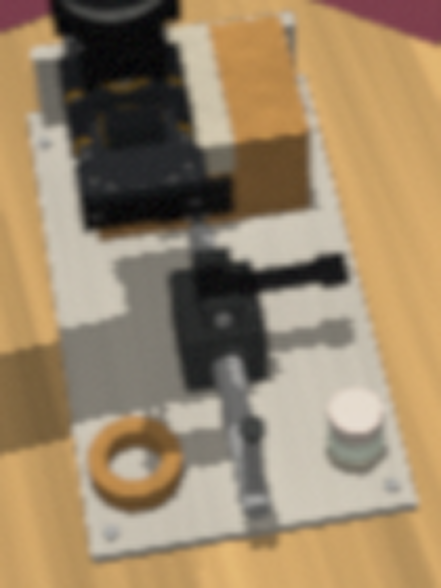

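The wrist view shows the paddle's outer edge at row 33, columns 299–335, which matches the fully-down projection (row 34, columns 300–337). The side view agrees that the lever lies level. The foot is on the carton, the carton is at the fence, and the arm is clear.

```bash
python3 -c "
from cell import env
print(env.get_obs()['force']);print(env.sign_off())"
```

```text
[ 0.19538353 -0.30619724  0.81497488]
the job is handed in; nothing more can be done
None
```

I pushed the stop rod by its post with the rear finger until the carton was home on the fence. The cam lever then went over its centre and lies fully down, and I handed the job in at about 11 s.

- **Press:** the push on the post was about 12.3 N while free and 14.7–15 N while the carton slid. It ended at 19.8 N on the fence, so the foot presses with about 7 N. I inferred this from the wrist force and did not read it again after clamping.
- **Lever:** the fingertip force stayed below about 10 N in the readings. In the last wrist view the paddle edge is at row 33, against 34 predicted for 1.70 rad, and the side view also shows it level.
- **Carton and surroundings:** the pictures show the carton flush and square on the fence before the final press, and the foot still on it after clamping. The tape roll and glue jar look unmoved, and the arm was clear with about 0 N.
- **Disagreement:** the side camera put the jig about 8 mm off from the top camera along the rod. The wrist view fell between them, and I used the wrist values.

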